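Click the stop collar onto the guide post of the tile-cutting stand

ROBOT

A 6-joint arm with a two-finger parallel gripper is mounted at the origin on the work surface. World frame = base frame: x ahead of the robot, y to its left, z up, the work surface at z = 0. Lengths are in mm, angles in rad, forces in N, time in s.
With the tool pointing down it reaches from about 275 to 825 mm from the base axis. Payload 4.9 kg.
Tool frame: the origin (TCP) lies on the centre line of the jaws, within the pads' length; the fingertips stand r.tip_reach ahead of it and the grasp point (between the pads) is the TCP (r.tip_reach is the distance from the TCP to the fingertips, in mm); z points along the fingers, y is the line along which they close (so a half turn about z gives the same grasp; the last joint's range is limited). The gripper opens to 85 mm and grips with 20 to 120 N. Pads are 22 mm wide; open, the fingers measure 114 mm over their backs; the gripper's body (76 mm by 85 mm) begins 54 mm behind the grasp point. The pads swing forward as they close: fully open they stand 13 mm farther back than shut.
Start: joints at [1.062, 0.326, -0.193, 1.052, 0, 1.437], TCP at [201.343, 511.839, 250.281] pointing down, gripper open.
Joint ranges: [-2.65, 2.65], [-0.97, 1.79], [-1.3, 1.35], [-1.93, 2.1], [-1.47, 1.37], [-3.14, 3.14]. Speed limits (rad/s): [2.57, 2.57, 3.14, 3.14, 3.14, 3.14].

INTERFACE

Orientations are given as a rotation vector (axis times angle).
In Python, from station import r gives the robot as it stands. The module is installed in compiled form; this text tells all that it offers.
- The arm moves only by the tool arm_command, never from a script. Its argument "increments" is a list of rows, each an object of numbers: "x", "y", "z": the shift along the tool's x, y, z as a fraction of full scale; "rx", "ry", "rz": the turn, a rotation vector about the tool's x, y, z as a fraction of full scale. In form: [{"x": .., "y": .., "z": .., "rx": .., "ry": .., "rz": ..}, ...]. A call has 1 to 20 rows; each row shifts and turns the commanded pose from where the row before left it, along the tool's axes as they then stand; what a row does not reach is not made up. Full scale, the value 1, is 0.15 m for a shift and 360 degrees for a turn. A row lasts 1/8 s, in which the tool goes at most 62.5 mm and 10.7 degrees, less where a joint would pass 70% of its speed; a pose out of reach is approached as far as the arm can. A call with a number of a shift or a turn outside -1 to 1 is refused whole. A call with a gripper value outside its range is refused whole. "hand" is the finger opening in mm, from 0 to 85.4, set as the call begins (left out, the last holds). The fingers move at their own pace and stop on an object; "grip_force" is the grip in N (left out, the last holds). Time passes only in rows, so rows that do not move let the fingers close. It gives the time, the measured TCP pose, the force, the opening and the grip force at its end, in the units of the state.
- r.read_state(): the state, without advancing time (a new reading comes with each control period).
- r.camera(name): name is "scene" or "top" or "wrist"; returns the picture (400x640x3 uint8, red, green, blue); there is no depth.
- r.camera_info(name): a dict with "camera_matrix" (3x3 intrinsics, pixels), "dist_coeffs" ([k1, k2, p1, p2, k3] as OpenCV has them; the pictures are not rectified), "extrinsics" (4x4, takes a point from world to camera coordinates). Camera axes: x right, y up, looking along -z (the intrinsics and any distortion apply to the point x, -y, -z); pixel columns grow to the right and rows downward; lengths in mm; the calibration is good to about 2 mm. A picture is of the moment at which its call begins: read the wrist's pose just before it. camera_info takes no time and is no camera call; for the wrist camera it gives the pose at the moment of the call.
- r.sign_off(): hands the job in; it is judged then, once.
Trained networks look in the newest picture that a camera, given by its name, has taken for a name from the list of things; names that differ only in an ending like _2 or _b are one class to them, and where a whole thing is asked for, a point or a joint stands for the part that bears it (a point fixed in the world has none). Each returns a list of dicts, best first, with "score" (0 to 1); they miss things now and then, are a little off and sometimes report something else, mostly with a low value. They report only what shows in the picture. A call takes as long as a camera call. They do not tell look-alikes from the thing itself.
- r.find_in(camera, thing): "at" ([row, column] in pixels, amid what is visible of it).
- r.silhouettes(camera, thing): "region" (400x640 bool, what is visible of it) and "at" ([row, column] in pixels, amid what is visible of it).
The state is a dict: "time_s": time; "qpos": joint angles; "joint_vel": joint speeds; "joint_torque": joint torques, N m; "position": TCP position; "tool_rot": TCP orientation; "ft_force": force on the tool from outside, world axes, zero at the start; "moment": the same for the moment, N m; "opening": opening from 0.0 (shut) to 1.0 (fully open); "grasp_force": force on a finger pad.
Only numpy, scipy, OpenCV 4.12 (cv2) and the standard library are available. Lean on these libraries where they do the work, as an engineer would, in place of code of your own. Each camera call takes 0.05 s, during which the arm holds its last target. There are 200 camera calls.

TASK

Pick up the small aluminium stop collar, slide it down over the upright guide post of the tile-cutting stand, and press it past the sprung ball until it clicks: the ball springs out above it and the collar stays on the post below the ball, let go. Feel your way and never press the collar on the stand with more than about 20 N; leave the loose ring, the hammer, the jar of tools and the mosaic frame where they are.

Things in the scene. Friction and masses are not known exactly. Their poses are not given: they have to be found in the camera images.
- collar_centre (a point): Centre (half-way up) of the stop collar: a plain aluminium cylinder 44 mm across, 28 mm tall, with an 18 mm through bore (2 mm chamfers), about 0.13 kg, standing on the bench; z is the bore's axis, both ends are alike. It stands in one of two places, the loose ring in the other. The post will come up through the bore between the fingers, so grip the collar near its top.
- collar: The same collar; origin at the centre of its underside.
- post_top (a point): Top of the guide post, on its axis: a fixed upright steel rod 16 mm across with a round nose (top 8 mm a hemisphere), ending 127 mm above the bench. From its +x side a sprung steel ball stands 4 mm out. The ball belongs to a clamp ring whose height setting is not given: the ball's centre lies 11 to 38 mm below this point and must be found by feel.
- detent_ball (a joint): How far the ball is pressed into the post, m: 0 fully out (before the collar comes and again after the click), 0.001 to 0.003 inside the bore; noisy. The collar touches it when its lower end is about 3 mm above the ball's centre; getting past takes about 5 to 12 N; then, with the ball rubbing inside the bore, under 4 N. The collar does not fall through by itself.
- post_foot (a point): Foot of the post, on its axis, on top of the stand's base. Above it sit the clamp ring and a rubber cushion, 33 mm across. About 31 to 34 mm after first touching the ball the collar frees it: it springs out over the collar's upper end (the click) and pushes it down a little. About 34 mm after first touch the collar meets the cushion: springy, 4 N per mm for 1.2 mm, then rigid.
- stand: The tile-cutting stand, fixed; origin on the bench under the post's axis. Steel base 22 mm thick, from -55 to 55 mm in x and -55 to 115 mm in y. On it, 80 mm from the post towards +y, a cutting chisel 42 mm long (x), 30 mm wide, its edge 59 mm above the bench.
- ring: Bystander: a loose flat aluminium ring, 62 mm across, 42 mm hole, 12 mm tall; origin at the centre of its underside.
- hammer: Bystander: a hammer lying on the bench, 260 mm long along its x axis, about 26 mm tall; origin under the middle of its length.
- jar: Bystander: a glass jar of hand tools, 72 mm across, jar 85 mm tall, tool handles up to 170 mm; origin at the centre of its underside.
- frame: Bystander: a wooden frame strip set with mosaic, 70 mm (x) by 360 mm (y), 28 mm tall; origin at the centre of its underside.
Things that resemble listed ones, but are neither listed nor needed, are in the scene too. Of the things shaped like the collar, the aluminium one is meant. Of the things that look like the stand, the larger one is meant.

How it is judged (in metres and radians):
On the way, in this order (a step that is already met when the one before it is completed fails the run):
1. the collar is threaded on the post (its axis within 4 mm of the post's, its lower end at least 4 mm below the post's top) (horizontal distance between collar_centre and post_top below 0.004 m and z of collar_centre in the frame of post_top below 0.01 m), for 0.05 s.
2. the collar has gone past the ball and the ball has sprung out above it (horizontal distance between collar_centre and post_top below 0.004 m and z of collar_centre in the frame of post_top below -0.025 m and value of joint detent_ball below 0.0006 m), for 0.2 s.
At the end, for the whole second after the job is handed in: The collar is on the post, its centre more than 25 mm below the post's top and within 3 mm of the post's axis, straight within 0.12 rad, at rest, and the ball is fully out (pressed in less than 0.6 mm), which is only so when it has sprung out above the collar (horizontal distance between collar_centre and post_top below 0.003 m and z of collar_centre in the frame of post_top below -0.025 m and value of joint detent_ball below 0.0006 m and angle between the z axis of collar_centre and the z axis of post_top, either way round below 0.12 rad and linear speed of collar below 0.01 m/s); the robot touches nothing.
It fails at once if the collar is pressed on the stand or its parts with more than 25 N (contact force between collar and stand above 25 N).
It fails at once if the loose ring is moved more than 15 mm (distance of ring from where it was at the start of the episode above 0.015 m).
It fails at once if the hammer is moved more than 15 mm (distance of hammer from where it was at the start of the episode above 0.015 m).
It fails at once if the jar is moved more than 15 mm (distance of jar from where it was at the start of the episode above 0.015 m).
It fails at once if the frame is moved more than 15 mm (distance of frame from where it was at the start of the episode above 0.015 m).
It also fails if it takes over 48 s, if anything falls off the work surface, if the arm or the gripper's body presses on something with over 40 N, if the wrist force passes 120 N, or if a joint passes its speed limit or range.

## Working session

There is one attempt and no reset: what is moved stays moved. The work goes in short steps, Python scripts to look and compute and a tool call to move; the robot and the scene stay as the last step left them, time stands still between calls to the robot, and variables do not carry over. Pictures are saved under pics/ and viewed, at most 10 in all, crops included, and the job is handed in when it is done.

Besides the shell and the picture viewer there is one more tool, called after "Call:" as a command line: name --argument value ..., lists and objects as JSON in quotes. arm_command: Moves the arm, as the interface text tells. Shift numbers are shares of 0.15 m and turn numbers shares of 360 degrees, none past 1 either way. Its arguments: {"type":"object","properties":{"increments":{"type":"array"},"hand":{"type":"number"},"grip_force":{"type":"number"}},"required":["increments"]}

```bash
mkdir -p pics; cat > h.py <<'E'
import numpy as np, cv2
from station import r
def ray(cam,px,info=None):
    i=info or r.camera_info(cam); K=np.array(i["camera_matrix"]);d=np.array(i["dist_coeffs"]);E=np.array(i["extrinsics"])
    u=cv2.undistortPoints(np.array([[[px[1],px[0]]]],float),K,d)[0,0]
    R=E[:3,:3];t=E[:3,3]
    return -R.T@t, R.T@np.array([u[0],-u[1],-1.])
def atz(cam,px,z,info=None):
    o,v=ray(cam,px,info); return o+v*(z-o[2])/v[2]
def proj(cam,P,info=None):
    i=info or r.camera_info(cam); K=np.array(i["camera_matrix"]);d=np.array(i["dist_coeffs"]);E=np.array(i["extrinsics"])
    p=(E[:3,:3]@np.atleast_2d(P).T).T+E[:3,3]; p=p*[1,-1,-1]
    return cv2.projectPoints(p,np.zeros(3),np.zeros(3),K,d)[0][:,0,::-1]
E
python3 - <<'E'
from h import *
ims=[]
for c in("scene","top"):
    im=r.camera(c);cv2.imwrite(f"pics/{c}0.png",im[:,:,::-1])
    for t in("collar","stand","ring","hammer","jar","frame","post_top"):
        print(c,t,[(np.round(f["at"]).astype(int).tolist(),round(f["score"],2),np.round(atz(c,f["at"],20)).astype(int)[:2].tolist()) for f in r.find_in(c,t)])
print(r.read_state(),r.tip_reach)
E
```

```text
scene collar [([148, 403], 0.67, [505, 313]), ([295, 202], 0.64, [670, -395]), ([132, 388], 0.5, [421, 319])]
scene stand [([197, 260], 0.68, [464, -149]), ([174, 327], 0.62, [483, 55])]
scene ring [([252, 218], 0.59, [577, -318])]
scene hammer [([192, 441], 0.94, [702, 296])]
scene jar [([297, 200], 0.58, [673, -401])]
scene frame [([270, 331], 0.88, [764, -101])]
scene post_top [([175, 330], 0.78, [490, 61]), ([196, 260], 0.69, [459, -148])]
top collar [([240, 192], 0.85, [509, 318]), ([278, 189], 0.7, [410, 318])]
top stand [([247, 289], 0.8, [488, 63]), ([255, 368], 0.74, [467, -141])]
top ring [([217, 435], 0.61, [566, -319])]
top hammer [([174, 201], 0.9, [688, 304])]
top jar [([156, 468], 0.69, [733, -422])]
top frame [([146, 344], 0.64, [762, -83])]
top post_top [([246, 286], 0.75, [492, 72])]
{'time_s': 0.8, 'qpos': array([ 1.06179124e+00,  3.26170077e-01, -1.92606154e-01,  1.05201241e+00,
        8.87923793e-06,  1.43663040e+00]), 'joint_vel': array([ 0.00106888,  0.00115462,  0.00070133, -0.00187667, -0.00188496,
       -0.00129847]), 'joint_torque': array([-9.45323482e-04, -4.43271983e+01,  2.62746352e+01,  8.67943618e-04,
       -2.12232203e-04,  4.78629147e-06]), 'position': array([201.3423178 , 511.83291588, 250.29480463]), 'tool_rot': array([-5.85353896e-01, -3.08657213e+00, -1.58569535e-05]), 'ft_force': array([-0.79933886,  0.04160819,  0.06704779]), 'moment': array([ 0.0449904 , -0.01050458, -0.01995219]), 'grasp_force': 0.0, 'opening': 1.0021298999491945} 19.0
```

View pics/top0.png

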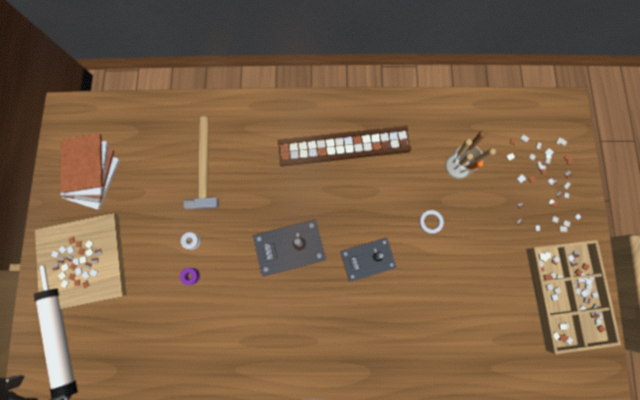

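View pics/scene0.png

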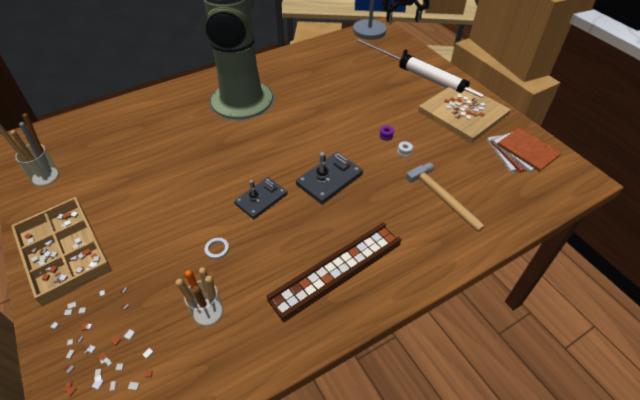

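The top view (px row,col) shows these candidates:
- **Collar:** silver at (240,190) and purple at (276,189). The larger ring at (221,431) is the loose ring. I choose the silver one.
- **Stand:** large at (247,289), post near (242,299), and small at (258,368). I choose the large one.

The scene view agrees: silver collar at (148,404), purple at (132,387), large stand at (175,328).

```bash
cat >> h.py <<'E'
def rel(target):
    s=r.read_state(); R=cv2.Rodrigues(np.array(s["tool_rot"]))[0]
    return np.round(R.T@(np.array(target)-s["position"])/150,4)
E
python3 - <<'E'
from h import *
top=cv2.imread("pics/top0.png"); 
cv2.imwrite("pics/crop.png",cv2.resize(top[205:300,160:410],None,fx=3,fy=3,interpolation=cv2.INTER_CUBIC))
s=r.read_state();print(cv2.Rodrigues(s["tool_rot"])[0].round(3))
i=r.camera_info("wrist");E=np.array(i["extrinsics"]);print(-E[:3,:3].T@E[:3,3],E[:3,:3].round(2),i["camera_matrix"])
print(rel([480,290,250]),atz("top",[242,299],127),atz("top",[240,190],28))
E
```

```text
[[-0.931  0.366 -0.   ]
 [ 0.366  0.931  0.   ]
 [ 0.     0.    -1.   ]]
[136.25377814 538.25287975 374.21916027] [[ 0.37  0.93  0.  ]
 [-0.89  0.35 -0.28]
 [-0.26  0.1   0.96]] [[276.19363169   0.         316.96526748]
 [  0.         276.19363169 199.51036172]
 [  0.           0.           1.        ]]
[-2.2702e+00 -6.9600e-01  1.9000e-03] [492.83912626  28.57555425 127.        ] [507.46805513 319.00046903  28.        ]
```

View pics/crop.png

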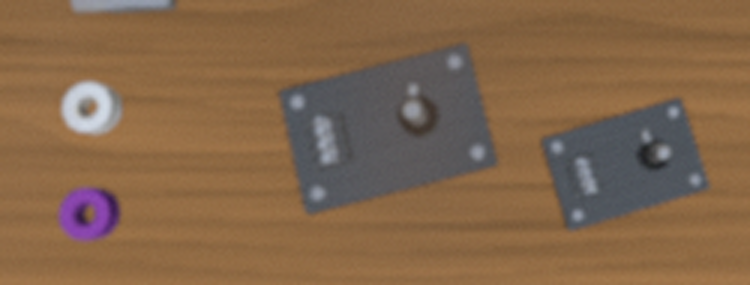

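The crop shows the silver collar at px (240,189), the purple one at (275,189), and the large stand's post at about (242,298). The ball lies on its upper side, toward +x.

Call:
arm_command --increments '[{"x":-0.1,"y":-0.03},{"x":-0.21,"y":-0.066},{"x":-0.25,"y":-0.075},{"x":-0.25,"y":-0.075},{"x":-0.25,"y":-0.075},{"x":-0.25,"y":-0.075},{"x":-0.25,"y":-0.075},{"x":-0.25,"y":-0.075},{"x":-0.25,"y":-0.075},{"x":-0.15,"y":-0.05},{"x":-0.06,"y":-0.025},{}]' --hand 75

```text
validation failed for argument at $.in...
```

```bash
python3 - <<'E'
from h import *
i=r.camera_info("wrist");im=r.camera("wrist");cv2.imwrite("pics/w1.png",im[:,:,::-1])
for f in r.silhouettes("wrist","collar"):
    m=f["region"].astype(np.uint8);ys,xs=np.nonzero(m)
    print(f["score"],f["at"],ys.min(),ys.max(),xs.min(),xs.max(),atz("wrist",f["at"],14,i).round(1),im[m>0].mean(0).round())
    
print(r.read_state()["position"],r.read_state()["time_s"])
E
```

```text
0.75 [331.2, 252.0] 324 339 243 266 [398.5 324.3  14. ] [107.  50. 127.]
[201.3425738  511.83661975 250.28809819] 0.9
```

View pics/w1.png

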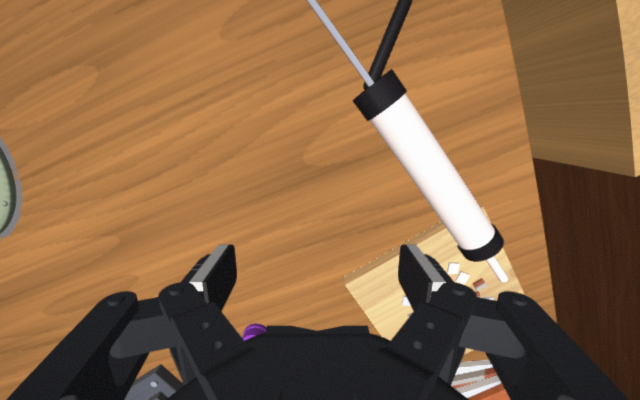

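The move was refused, probably because rows need every field. The picture is still the start view: the purple collar just shows at (331,255), and the gripper hides rows below about 320. To see the collar, the TCP should sit beyond it, away from tool +x.

Call:
arm_command --increments '[{"x":-0.15,"y":-0.02,"z":0,"rx":0,"ry":0,"rz":0},{"x":-0.3,"y":-0.045,"z":0,"rx":0,"ry":0,"rz":0},{"x":-0.3,"y":-0.045,"z":0,"rx":0,"ry":0,"rz":0},{"x":-0.3,"y":-0.045,"z":0,"rx":0,"ry":0,"rz":0},{"x":-0.3,"y":-0.045,"z":0,"rx":0,"ry":0,"rz":0},{"x":-0.3,"y":-0.045,"z":0,"rx":0,"ry":0,"rz":0},{"x":-0.3,"y":-0.045,"z":0,"rx":0,"ry":0,"rz":0},{"x":-0.3,"y":-0.045,"z":0,"rx":0,"ry":0,"rz":0},{"x":-0.3,"y":-0.045,"z":0,"rx":0,"ry":0,"rz":0},{"x":-0.2,"y":-0.03,"z":0,"rx":0,"ry":0,"rz":0},{"x":-0.1,"y":-0.02,"z":0,"rx":0,"ry":0,"rz":0},{"x":0,"y":0,"z":0,"rx":0,"ry":0,"rz":0}]' --hand 75

```text
time_s: 2.4
position: [575.8, 295.0, 249.9]
tool_rot: [-0.587, -3.086, 0.0]
ft_force: [0.0, -0.5, 1.1]
opening: 0.881
grasp_force: 0.0
```

```bash
python3 - <<'E'
from h import *
i=r.camera_info("wrist");im=r.camera("wrist");cv2.imwrite("pics/w2.png",im[:,:,::-1])
for f in r.silhouettes("wrist","collar"):
    m=f["region"].astype(np.uint8);ys,xs=np.nonzero(m)
    print(f["score"],f["at"],ys.min(),ys.max(),xs.min(),xs.max(),atz("wrist",f["at"],14,i).round(1),im[m>0].mean(0).round())
print(r.read_state()["position"],r.read_state()["time_s"])
E
```

```text
0.91 [42.2, 284.2] 19 64 267 306 [413.3 318.8  14. ] [167.  83. 192.]
0.9 [121.2, 322.6] 97 133 301 335 [514.4 328.1  14. ] [244. 243. 246.]
[574.58309257 295.91827617 250.19602171] 2.5
```

View pics/w2.png

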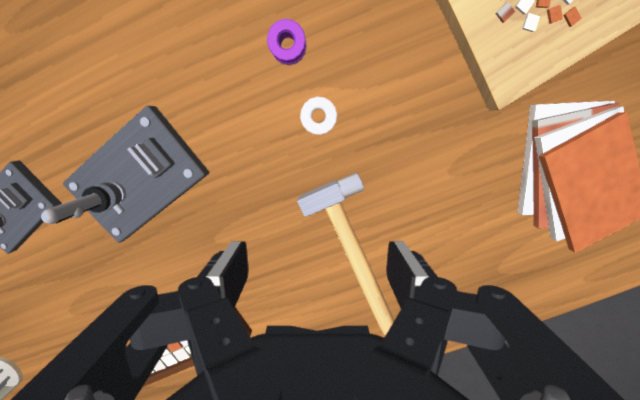

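The wrist view shows the silver collar's top ring at (115,318), the purple one at (42,286), the hammer head at (197,330), and the big stand's post nose at (216,49). Next I refine the collar and post positions.

```bash
python3 - <<'E'
from h import *
i=r.camera_info("wrist");im=r.camera("wrist").astype(int)
m=((im.min(2)>170)).astype(np.uint8); m[:85]=0;m[145:]=0;m[:,:285]=0;m[:,350:]=0
cs,_=cv2.findContours(m,cv2.RETR_CCOMP,cv2.CHAIN_APPROX_NONE)
for c in cs:
    if len(c)>12:
        e=cv2.fitEllipse(c);print("ell",e,atz("wrist",[e[0][1],e[0][0]],28,i).round(1))
g=im.mean(2).astype(int); print(g[90:145:2,318]);
for c,p in(("wrist",None),):
    for f in r.find_in(c,"post_top")+r.find_in(c,"ring"): print(f["score"],np.round(f["at"]))
o,v=ray("wrist",[216,49],i);print("post",(o+v*(127-o[2])/v[2]).round(1), atz("wrist",[211,45],119,i).round(1))
c=np.array([508,319,28]);print(proj("wrist",c,i))
E
```

```text
ell ((317.7787780761719, 116.31824493408203), (35.54423141479492, 36.746578216552734), 1.7381051778793335) [505.6 325.4  28. ]
ell ((317.5886535644531, 116.5513687133789), (15.11090087890625, 15.718241691589355), 158.9001007080078) [505.8 325.1  28. ]
[146 151 155 154 224 247 246 248 248 227 149 147 149 148 148 144 136 184
 248 249 248 248 243 155 139 141 140 134]
0.97 [177. 131.]
0.85 [204.  22.]
post [494.6  43.4 127. ] [488.   33.6 119. ]
[[120.22959734 313.59064028]]
```

Call:
arm_command --increments '[{"x":0.08,"y":0.002,"z":0.12,"rx":0,"ry":0,"rz":0},{"x":0.12,"y":0.002,"z":0.25,"rx":0,"ry":0,"rz":0},{"x":0.12,"y":0.002,"z":0.25,"rx":0,"ry":0,"rz":0},{"x":0.12,"y":0.002,"z":0.25,"rx":0,"ry":0,"rz":0},{"x":0.04,"y":0,"z":0.18,"rx":0,"ry":0,"rz":0},{"x":0.02,"y":0,"z":0.08,"rx":0,"ry":0,"rz":0},{"x":0,"y":0,"z":0,"rx":0,"ry":0,"rz":0},{"x":0,"y":0,"z":0,"rx":0,"ry":0,"rz":0}]'

```text
time_s: 3.65
position: [507.3, 324.4, 82.1]
tool_rot: [0.585, 3.085, 0.002]
ft_force: [-1.1, 0.4, -0.5]
opening: 0.879
grasp_force: 0.0
```

```bash
python3 - <<'E'
from h import *
i=r.camera_info("wrist");im=r.camera("wrist").astype(int);cv2.imwrite("pics/w3.png",im[:,:,::-1])
m=((im.min(2)>170)).astype(np.uint8)
cs,_=cv2.findContours(m,cv2.RETR_CCOMP,cv2.CHAIN_APPROX_NONE)
for c in cs:
    if len(c)>25:
        e=cv2.fitEllipse(c);print("ell",np.round(e[0]),np.round(e[1]),atz("wrist",[e[0][1],e[0][0]],28,i).round(1))
s=r.read_state();print(s["position"],s["time_s"])
E
```

```text
ell [343. 324.] [ 2. 13.] [591.4 314.   28. ]
ell [  5. 328.] [ 4. 18.] [498.2  46.2  28. ]
ell [369. 318.] [24. 38.] [593.9 335.1  28. ]
ell [102. 304.] [10. 11.] [508.1 144.8  28. ]
ell [ 13. 312.] [ 3. 53.] [488.1  65.3  28. ]
ell [632. 329.] [13. 66.] [696.7 540.8  28. ]
ell [ 23. 296.] [ 3. 84.] [479.   84.9  28. ]
ell [419. 280.] [ 7. 13.] [575.6 380.2  28. ]
ell [214. 280.] [ 7. 13.] [519.7 239.3  28. ]
ell [ 24. 228.] [10. 15.] [432.1 125.9  28. ]
ell [315. 219.] [62. 66.] [503.  326.1  28. ]
ell [313. 221.] [21. 26.] [503.8 324.3  28. ]
ell [326. 194.] [ 7. 29.] [488.9 339.2  28. ]
[507.47283474 324.31086606  82.19394675] 3.7[ WARN:0@0.323] global loadsave.cpp:1063 imwrite_ Unsupported depth image for selected encoder is fallbacked to CV_8U.
```

View pics/w3.png

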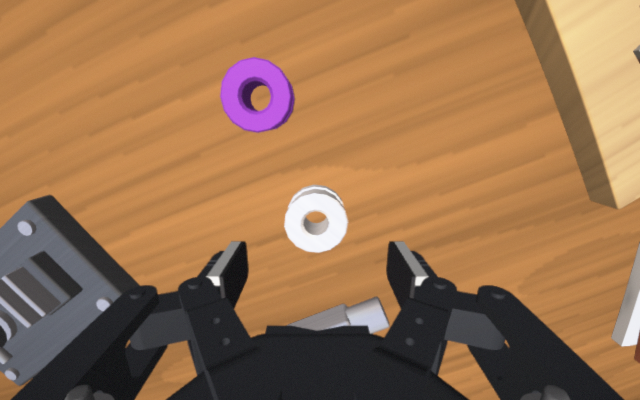

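The jaws are centred at column 316 and the collar's top is at (219,315), which is about 3–4 mm further along tool +x. I descend and grip.

Call:
arm_command --increments '[{"x":0.02,"y":0,"z":0.08,"rx":0,"ry":0,"rz":0},{"x":0.004,"y":0,"z":0.1,"rx":0,"ry":0,"rz":0},{"x":0,"y":0,"z":0.1,"rx":0,"ry":0,"rz":0},{"x":0,"y":0,"z":0.07,"rx":0,"ry":0,"rz":0},{"x":0,"y":0,"z":0.04,"rx":0,"ry":0,"rz":0},{"x":0,"y":0,"z":0,"rx":0,"ry":0,"rz":0},{"x":0,"y":0,"z":0,"rx":0,"ry":0,"rz":0}]'

```text
time_s: 4.58
position: [503.2, 325.4, 22.6]
tool_rot: [0.585, 3.086, 0.001]
ft_force: [-0.1, -0.3, -0.6]
opening: 0.882
grasp_force: 0.0
```

Call:
arm_command --increments '[{"x":0,"y":0,"z":0,"rx":0,"ry":0,"rz":0},{"x":0,"y":0,"z":0,"rx":0,"ry":0,"rz":0},{"x":0,"y":0,"z":0,"rx":0,"ry":0,"rz":0},{"x":0,"y":0,"z":0,"rx":0,"ry":0,"rz":0},{"x":0,"y":0,"z":0,"rx":0,"ry":0,"rz":0},{"x":0,"y":0,"z":0,"rx":0,"ry":0,"rz":0}]' --hand 35 --grip_force 50

```text
time_s: 5.32
position: [503.2, 325.3, 23.1]
tool_rot: [0.585, 3.086, 0.001]
ft_force: [-1.5, -0.7, 6.4]
opening: 0.505
grasp_force: 50.9
```

Call:
arm_command --increments '[{"x":0,"y":0,"z":-0.08,"rx":0,"ry":0,"rz":0},{"x":0,"y":0,"z":-0.2,"rx":0,"ry":0,"rz":0},{"x":0,"y":0,"z":-0.3,"rx":0,"ry":0,"rz":0},{"x":-0.05,"y":-0.1,"z":-0.3,"rx":0,"ry":0,"rz":0},{"x":-0.11,"y":-0.2,"z":-0.2,"rx":0,"ry":0,"rz":0},{"x":-0.14,"y":-0.25,"z":-0.1,"rx":0,"ry":0,"rz":0},{"x":-0.14,"y":-0.25,"z":0,"rx":0,"ry":0,"rz":0},{"x":-0.14,"y":-0.25,"z":0,"rx":0,"ry":0,"rz":0},{"x":-0.14,"y":-0.25,"z":0,"rx":0,"ry":0,"rz":0},{"x":-0.14,"y":-0.25,"z":0,"rx":0,"ry":0,"rz":0},{"x":-0.1,"y":-0.17,"z":0,"rx":0,"ry":0,"rz":0},{"x":-0.05,"y":-0.1,"z":0,"rx":0,"ry":0,"rz":0},{"x":0,"y":0,"z":0,"rx":0,"ry":0,"rz":0},{"x":0,"y":0,"z":0,"rx":0,"ry":0,"rz":0}]'

```text
time_s: 7.08
position: [543.6, 16.7, 199.3]
tool_rot: [-0.584, -3.086, -0.001]
ft_force: [-1.1, 0.5, -0.8]
opening: 0.508
grasp_force: 51.2
```

```bash
python3 - <<'E'
from h import *
i=r.camera_info("wrist");im=r.camera("wrist");cv2.imwrite("pics/w4.png",im[:,:,::-1])
for t in("post_top","collar"):
  for f in r.silhouettes("wrist",t):
    ys,xs=np.nonzero(f["region"]);print(t,f["score"],np.round(f["at"]),ys.min(),ys.max(),xs.min(),xs.max())
s=r.read_state();print(s["position"],s["time_s"],s["ft_force"],s["grasp_force"])
E
```

```text
post_top 0.78 [118. 341.] 25 204 246 432
post_top 0.76 [161. 162.] 98 221 91 226
collar 0.62 [266. 320.] 216 312 274 360
collar 0.17 [272.  99.] 255 298 68 116
[543.71241268  16.78535836 199.2747792 ] 7.225 [ 0.65406421 -0.05895265 -1.02805409] 51.173513531684875
```

View pics/w4.png

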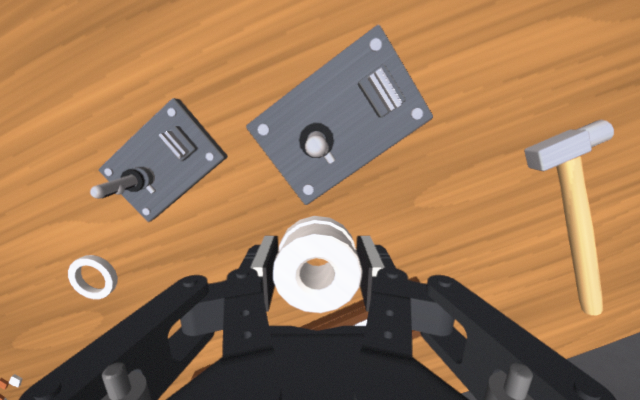

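The post nose is near (145,317) and the held collar's bore is at (273,317). I measure both precisely.

```bash
python3 - <<'E'
from h import *
im=cv2.imread("pics/w4.png")[:,:,::-1].astype(int); i=r.camera_info("wrist")
c=np.zeros((380,760,3),np.uint8)
a=cv2.resize(im[115:180,285:350].astype(np.uint8),(370,370),interpolation=cv2.INTER_CUBIC)
b=cv2.resize(im[215:315,270:370].astype(np.uint8),(370,370),interpolation=cv2.INTER_CUBIC)
c[:370,:370]=a;c[:370,390:]=b;cv2.imwrite("pics/c4.png",c[:,:,::-1])
for z,P in((127,[493,29,127]),):print(proj("wrist",P,i))
m=(im.min(2)>170).astype(np.uint8);m[:205]=0;m[:,:268]=0;m[:,365:]=0;m[320:]=0
for k in cv2.findContours(m,cv2.RETR_CCOMP,cv2.CHAIN_APPROX_NONE)[0]:
    if len(k)>25: e=cv2.fitEllipse(k);print(np.round(e[0],1),np.round(e[1],1),atz("wrist",e[0][::-1],205,i).round(1))
# expected outlines if collar centred at TCP
s=r.read_state();print(proj("wrist",s["position"]+[0,0,5.5],i))
g=(im.max(2)-im.min(2)); print(im[126:172:2,316].mean(1).astype(int)); print(im[143,296:340].mean(1).astype(int))
E
```

```text
[[147.60032857 305.3333355 ]]
[315.9 267.4] [85.5 93.1] [541.8  18.  205. ]
[311.3 271.4] [23.  34.7] [543.   15.1 205. ]
[[271.2545828  315.05164404]]
[ 48  48  57 131 133 181 217 221 219 218 218 220 219 210 181 129 118 123
 118 120 120 120 116]
[120 119 117  93  55  49  47  44  57 116 182 214 220 221 221 221 220 220
 220 218 218 219 221 220 218 207 194 177 157 129 104  74  52  45  47  47
  50  80 112 121 122 124 122 121]
```

View pics/c4.png

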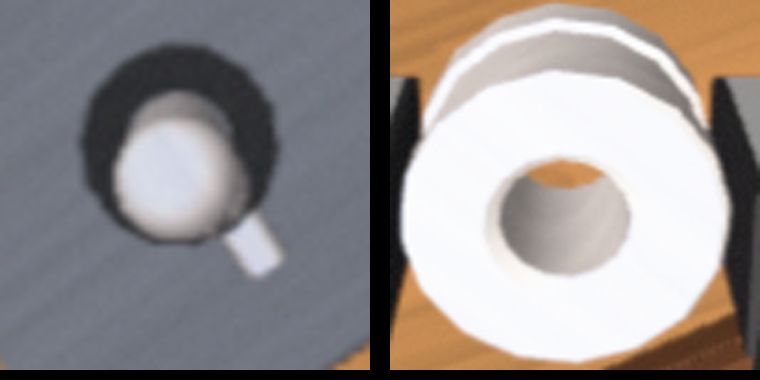

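The left panel shows the nose sphere centred at px (146.3,315), with the ball at lower right. The right panel shows the collar's top face centred at px (273.4,317.8).

```bash
python3 - <<'E'
from h import *
i=r.camera_info("wrist");s=r.read_state();p=s["position"]
c=atz("wrist",[273.4,317.8],p[2]+5,i);q=atz("wrist",[146.3,314.9],119,i)
print(c-p,q.round(1)); R=cv2.Rodrigues(s["tool_rot"])[0]
print("shift",R.T@(q-c),rel([*q[:2],170]))
print(r.find_in("top","post_top") and 0)
E
```

```text
[1.86453234 0.70194145 5.        ] [495.3  35.3 119. ]
shift [53.31403855 -1.78691328 85.28834476] [ 0.3457 -0.003   0.1953]
0
```

Call:
arm_command --increments '[{"x":0.05,"y":-0.002,"z":0,"rx":0,"ry":0,"rz":0},{"x":0.1,"y":-0.003,"z":0,"rx":0,"ry":0,"rz":0},{"x":0.1,"y":-0.003,"z":0.05,"rx":0,"ry":0,"rz":0},{"x":0.07,"y":-0.002,"z":0.1,"rx":0,"ry":0,"rz":0},{"x":0.035,"y":-0.002,"z":0.08,"rx":0,"ry":0,"rz":0},{"x":0,"y":0,"z":0.05,"rx":0,"ry":0,"rz":0},{"x":0,"y":0,"z":0,"rx":0,"ry":0,"rz":0},{"x":0,"y":0,"z":0,"rx":0,"ry":0,"rz":0}]'

```text
time_s: 8.28
position: [494.3, 33.4, 157.6]
tool_rot: [0.585, 3.086, 0.0]
ft_force: [-0.8, -0.4, -1.3]
opening: 0.509
grasp_force: 51.2
```

```bash
python3 - <<'E'
from h import *
out=[]
for n,(a,b) in {"wrist":((215,275),None),"scene":None and 0 or ((120,330),None),"top":((245,297),None)}.items():
    i=r.camera_info(n);im=r.camera(n);P=np.array([494.5,34,127.])
    q=proj(n,P,i)[0].astype(int) if n!="wrist" else np.array([265,318]); k={"wrist":60,"scene":32,"top":22}[n]
    o=im[max(q[0]-k,0):q[0]+k,q[1]-k:q[1]+k]; out.append(cv2.resize(o,(260,260),interpolation=cv2.INTER_CUBIC)); print(n,q)
cv2.imwrite("pics/c5.png",np.hstack(out)[:,:,::-1]); s=r.read_state();print(s["position"],s["time_s"],s["ft_force"])
E
```

```text
wrist [265 318]
scene [152 322]
top [241 296]
[494.18778555  33.39541326 157.63455223] 8.425 [-0.06344555 -0.19713088 -0.62282914]
```

View pics/c5.png

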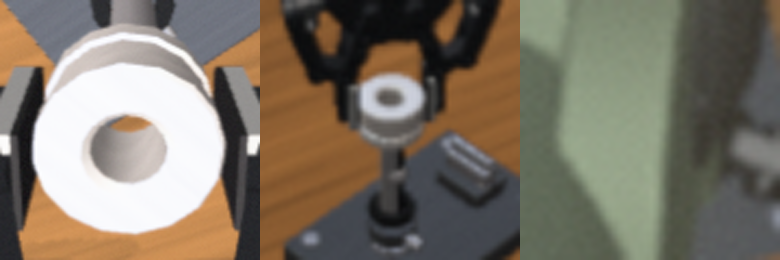

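The scene crop shows the collar centred above the post, and the wrist crop agrees (post at col 130, collar at col 128). I descend gently, checking the force.

Call:
arm_command --increments '[{"x":0,"y":0,"z":0.02,"rx":0,"ry":0,"rz":0},{"x":0,"y":0,"z":0.02,"rx":0,"ry":0,"rz":0},{"x":0,"y":0,"z":0.015,"rx":0,"ry":0,"rz":0},{"x":0,"y":0,"z":0.01,"rx":0,"ry":0,"rz":0},{"x":0,"y":0,"z":0,"rx":0,"ry":0,"rz":0}]'

```text
time_s: 9.05
position: [493.6, 33.5, 147.4]
tool_rot: [-0.585, -3.086, 0.0]
ft_force: [-0.8, 0.2, -2.3]
opening: 0.507
grasp_force: 51.2
```

Call:
arm_command --increments '[{"x":0,"y":0,"z":0.01,"rx":0,"ry":0,"rz":0},{"x":0,"y":0,"z":0.01,"rx":0,"ry":0,"rz":0},{"x":0,"y":0,"z":0,"rx":0,"ry":0,"rz":0}]'

```text
time_s: 9.43
position: [493.4, 33.6, 144.4]
tool_rot: [-0.585, -3.086, -0.0]
ft_force: [-0.6, 0.6, -1.0]
opening: 0.504
grasp_force: 51.2
```

Call:
arm_command --increments '[{"x":0,"y":0,"z":0.008,"rx":0,"ry":0,"rz":0},{"x":0,"y":0,"z":0.008,"rx":0,"ry":0,"rz":0},{"x":0,"y":0,"z":0,"rx":0,"ry":0,"rz":0}]'

```text
time_s: 9.8
position: [493.1, 34.3, 141.8]
tool_rot: [-0.584, -3.085, -0.003]
ft_force: [-1.6, 3.9, -2.1]
opening: 0.509
grasp_force: 51.3
```

Call:
arm_command --increments '[{"x":0,"y":0,"z":0.008,"rx":0,"ry":0,"rz":0},{"x":0,"y":0,"z":0.008,"rx":0,"ry":0,"rz":0},{"x":0,"y":0,"z":0,"rx":0,"ry":0,"rz":0}]'

```text
time_s: 10.18
position: [492.9, 34.6, 139.3]
tool_rot: [-0.584, -3.085, -0.003]
ft_force: [-0.8, 5.5, 0.2]
opening: 0.511
grasp_force: 51.4
```

Call:
arm_command --increments '[{"x":0,"y":0,"z":0.008,"rx":0,"ry":0,"rz":0},{"x":0,"y":0,"z":0.008,"rx":0,"ry":0,"rz":0},{"x":0,"y":0,"z":0,"rx":0,"ry":0,"rz":0}]'

```text
time_s: 10.55
position: [492.8, 34.7, 136.9]
tool_rot: [-0.584, -3.085, -0.004]
ft_force: [-2.7, 5.7, 1.0]
opening: 0.504
grasp_force: 51.4
```

It is threaded. The side force of about 5.7 N in +y shows a 1 mm offset, which I relieve.

Call:
arm_command --increments '[{"x":0.0045,"y":0.006,"z":0,"rx":0,"ry":0,"rz":0},{"x":0,"y":0,"z":0,"rx":0,"ry":0,"rz":0},{"x":0,"y":0,"z":0,"rx":0,"ry":0,"rz":0}]'

```text
time_s: 10.92
position: [492.8, 34.8, 137.0]
tool_rot: [-0.585, -3.085, -0.0]
ft_force: [-2.7, 3.3, -1.7]
opening: 0.505
grasp_force: 51.2
```

Call:
arm_command --increments '[{"x":0,"y":0,"z":0.008,"rx":0,"ry":0,"rz":0},{"x":0,"y":0,"z":0.008,"rx":0,"ry":0,"rz":0},{"x":0,"y":0,"z":0,"rx":0,"ry":0,"rz":0}]'

```text
time_s: 11.3
position: [493.0, 34.9, 134.9]
tool_rot: [-0.585, -3.086, -0.001]
ft_force: [-3.1, 5.6, -0.9]
opening: 0.509
grasp_force: 51.4
```

Call:
arm_command --increments '[{"x":0.006,"y":0.005,"z":0,"rx":0,"ry":0,"rz":0},{"x":0,"y":0,"z":0.008,"rx":0,"ry":0,"rz":0},{"x":0,"y":0,"z":0,"rx":0,"ry":0,"rz":0}]'

```text
time_s: 11.68
position: [493.0, 35.2, 133.7]
tool_rot: [0.586, 3.086, -0.001]
ft_force: [-1.8, 0.5, -0.4]
opening: 0.506
grasp_force: 51.3
```

Call:
arm_command --increments '[{"x":0,"y":0,"z":0.008,"rx":0,"ry":0,"rz":0},{"x":0,"y":0,"z":0.008,"rx":0,"ry":0,"rz":0},{"x":0,"y":0,"z":0,"rx":0,"ry":0,"rz":0}]'

```text
time_s: 12.05
position: [493.1, 35.4, 131.3]
tool_rot: [0.585, 3.086, -0.001]
ft_force: [-0.1, -0.2, -1.8]
opening: 0.507
grasp_force: 51.2
```

Call:
arm_command --increments '[{"x":0,"y":0,"z":0.008,"rx":0,"ry":0,"rz":0},{"x":0,"y":0,"z":0.008,"rx":0,"ry":0,"rz":0},{"x":0,"y":0,"z":0,"rx":0,"ry":0,"rz":0}]'

```text
time_s: 12.42
position: [493.1, 35.5, 128.9]
tool_rot: [0.585, 3.086, -0.0]
ft_force: [-0.7, 0.9, -1.3]
opening: 0.511
grasp_force: 51.2
```

Call:
arm_command --increments '[{"x":0,"y":0,"z":0.008,"rx":0,"ry":0,"rz":0},{"x":0,"y":0,"z":0.008,"rx":0,"ry":0,"rz":0},{"x":0,"y":0,"z":0,"rx":0,"ry":0,"rz":0}]'

```text
time_s: 12.8
position: [492.8, 35.6, 126.4]
tool_rot: [-0.585, -3.087, 0.0]
ft_force: [0.7, -0.2, -0.5]
opening: 0.505
grasp_force: 51.2
```

Call:
arm_command --increments '[{"x":0,"y":0,"z":0.008,"rx":0,"ry":0,"rz":0},{"x":0,"y":0,"z":0.008,"rx":0,"ry":0,"rz":0},{"x":0,"y":0,"z":0,"rx":0,"ry":0,"rz":0}]'

```text
time_s: 13.18
position: [492.7, 35.6, 124.0]
tool_rot: [-0.585, -3.086, 0.0]
ft_force: [-0.3, 0.2, -1.6]
opening: 0.511
grasp_force: 51.2
```

Call:
arm_command --increments '[{"x":0,"y":0,"z":0.008,"rx":0,"ry":0,"rz":0},{"x":0,"y":0,"z":0.008,"rx":0,"ry":0,"rz":0},{"x":0,"y":0,"z":0,"rx":0,"ry":0,"rz":0}]'

```text
time_s: 13.55
position: [492.7, 35.6, 121.6]
tool_rot: [-0.585, -3.086, 0.0]
ft_force: [-0.4, 0.1, -1.0]
opening: 0.507
grasp_force: 51.2
```

Call:
arm_command --increments '[{"x":0,"y":0,"z":0.008,"rx":0,"ry":0,"rz":0},{"x":0,"y":0,"z":0.008,"rx":0,"ry":0,"rz":0},{"x":0,"y":0,"z":0,"rx":0,"ry":0,"rz":0}]'

```text
time_s: 13.92
position: [492.8, 35.6, 119.2]
tool_rot: [-0.585, -3.086, -0.0]
ft_force: [-0.1, -0.2, -1.4]
opening: 0.509
grasp_force: 51.2
```

Call:
arm_command --increments '[{"x":0,"y":0,"z":0.008,"rx":0,"ry":0,"rz":0},{"x":0,"y":0,"z":0.008,"rx":0,"ry":0,"rz":0},{"x":0,"y":0,"z":0,"rx":0,"ry":0,"rz":0}]'

```text
time_s: 14.3
position: [493.2, 35.8, 117.4]
tool_rot: [0.585, 3.086, 0.001]
ft_force: [-0.1, 1.5, 2.4]
opening: 0.506
grasp_force: 51.7
```

First touch is at TCP z ≈ 118.3. I expect the click at about 87–84 and the cushion at about 84. I press on in small steps.

Call:
arm_command --increments '[{"x":0,"y":0,"z":0.006,"rx":0,"ry":0,"rz":0},{"x":0,"y":0,"z":0,"rx":0,"ry":0,"rz":0}]'

```text
time_s: 14.55
position: [493.3, 35.9, 116.5]
tool_rot: [0.585, 3.086, 0.001]
ft_force: [-0.8, 1.9, 4.3]
opening: 0.506
grasp_force: 51.8
```

Call:
arm_command --increments '[{"x":0,"y":0,"z":0.006,"rx":0,"ry":0,"rz":0},{"x":0,"y":0,"z":0,"rx":0,"ry":0,"rz":0}]'

```text
time_s: 14.8
position: [493.2, 36.0, 115.4]
tool_rot: [0.585, 3.086, 0.001]
ft_force: [0.2, 2.2, 3.4]
opening: 0.509
grasp_force: 51.8
```

Call:
arm_command --increments '[{"x":0,"y":0,"z":0.006,"rx":0,"ry":0,"rz":0},{"x":0,"y":0,"z":0,"rx":0,"ry":0,"rz":0}]'

```text
time_s: 15.05
position: [493.2, 35.9, 114.4]
tool_rot: [0.585, 3.086, 0.001]
ft_force: [0.7, 2.4, 2.7]
opening: 0.505
grasp_force: 51.7
```

Call:
arm_command --increments '[{"x":0,"y":0,"z":0.01,"rx":0,"ry":0,"rz":0},{"x":0,"y":0,"z":0.01,"rx":0,"ry":0,"rz":0},{"x":0,"y":0,"z":0.01,"rx":0,"ry":0,"rz":0},{"x":0,"y":0,"z":0,"rx":0,"ry":0,"rz":0}]'

```text
time_s: 15.55
position: [493.2, 35.7, 109.4]
tool_rot: [0.585, 3.086, 0.001]
ft_force: [4.4, 4.2, -1.1]
opening: 0.513
grasp_force: 51.2
```

Call:
arm_command --increments '[{"x":0,"y":0,"z":0.01,"rx":0,"ry":0,"rz":0},{"x":0,"y":0,"z":0.01,"rx":0,"ry":0,"rz":0},{"x":0,"y":0,"z":0.01,"rx":0,"ry":0,"rz":0},{"x":0,"y":0,"z":0.01,"rx":0,"ry":0,"rz":0},{"x":0,"y":0,"z":0,"rx":0,"ry":0,"rz":0}]'

```text
time_s: 16.18
position: [493.1, 35.6, 103.4]
tool_rot: [0.585, 3.086, 0.0]
ft_force: [5.3, 3.6, -1.5]
opening: 0.504
grasp_force: 51.2
```

Call:
arm_command --increments '[{"x":0,"y":0,"z":0.01,"rx":0,"ry":0,"rz":0},{"x":0,"y":0,"z":0.01,"rx":0,"ry":0,"rz":0},{"x":0,"y":0,"z":0.01,"rx":0,"ry":0,"rz":0},{"x":0,"y":0,"z":0.01,"rx":0,"ry":0,"rz":0},{"x":0,"y":0,"z":0,"rx":0,"ry":0,"rz":0}]'

```text
time_s: 16.8
position: [493.2, 35.6, 97.4]
tool_rot: [0.585, 3.086, 0.0]
ft_force: [5.2, 3.7, -1.9]
opening: 0.508
grasp_force: 51.2
```

Call:
arm_command --increments '[{"x":0,"y":0,"z":0.01,"rx":0,"ry":0,"rz":0},{"x":0,"y":0,"z":0.01,"rx":0,"ry":0,"rz":0},{"x":0,"y":0,"z":0.01,"rx":0,"ry":0,"rz":0},{"x":0,"y":0,"z":0.01,"rx":0,"ry":0,"rz":0},{"x":0,"y":0,"z":0,"rx":0,"ry":0,"rz":0}]'

```text
time_s: 17.42
position: [493.2, 35.6, 91.4]
tool_rot: [0.585, 3.086, 0.0]
ft_force: [6.0, 3.5, -2.5]
opening: 0.507
grasp_force: 51.2
```

Call:
arm_command --increments '[{"x":0,"y":0,"z":0.007,"rx":0,"ry":0,"rz":0},{"x":0,"y":0,"z":0.007,"rx":0,"ry":0,"rz":0},{"x":0,"y":0,"z":0,"rx":0,"ry":0,"rz":0}]'

```text
time_s: 17.8
position: [493.1, 35.6, 89.2]
tool_rot: [0.585, 3.086, 0.0]
ft_force: [6.1, 3.7, -2.5]
opening: 0.511
grasp_force: 51.1
```

Call:
arm_command --increments '[{"x":0,"y":0,"z":0.006,"rx":0,"ry":0,"rz":0},{"x":0,"y":0,"z":0.006,"rx":0,"ry":0,"rz":0},{"x":0,"y":0,"z":0,"rx":0,"ry":0,"rz":0}]'

```text
time_s: 18.18
position: [493.0, 35.5, 87.3]
tool_rot: [0.585, 3.086, -0.001]
ft_force: [5.5, 3.1, -3.5]
opening: 0.511
grasp_force: 51.2
```

Call:
arm_command --increments '[{"x":0,"y":0,"z":0.005,"rx":0,"ry":0,"rz":0},{"x":0,"y":0,"z":0,"rx":0,"ry":0,"rz":0}]'

```text
time_s: 18.42
position: [493.0, 35.4, 86.5]
tool_rot: [0.585, 3.086, -0.001]
ft_force: [4.8, 2.9, -3.5]
opening: 0.511
grasp_force: 51.2
```

Call:
arm_command --increments '[{"x":0,"y":0,"z":0.005,"rx":0,"ry":0,"rz":0},{"x":0,"y":0,"z":0,"rx":0,"ry":0,"rz":0}]'

```text
time_s: 18.68
position: [492.8, 35.3, 85.7]
tool_rot: [-0.586, -3.086, 0.001]
ft_force: [4.1, 2.4, -4.4]
opening: 0.507
grasp_force: 51.2
```

Call:
arm_command --increments '[{"x":0,"y":0,"z":0.005,"rx":0,"ry":0,"rz":0},{"x":0,"y":0,"z":0,"rx":0,"ry":0,"rz":0}]'

```text
time_s: 18.92
position: [492.6, 35.2, 84.8]
tool_rot: [-0.586, -3.086, 0.002]
ft_force: [5.0, 2.5, -4.6]
opening: 0.508
grasp_force: 51.3
```

Fz is going negative, so the ball is riding over the upper chamfer and pushing the collar down. I go a little further.

Call:
arm_command --increments '[{"x":0,"y":0,"z":0.004,"rx":0,"ry":0,"rz":0},{"x":0,"y":0,"z":0,"rx":0,"ry":0,"rz":0}]'

```text
time_s: 19.18
position: [492.3, 35.1, 84.3]
tool_rot: [-0.586, -3.086, 0.002]
ft_force: [4.0, 1.2, -5.2]
opening: 0.505
grasp_force: 51.4
```

Call:
arm_command --increments '[{"x":0,"y":0,"z":0.004,"rx":0,"ry":0,"rz":0},{"x":0,"y":0,"z":0,"rx":0,"ry":0,"rz":0}]'

```text
time_s: 19.42
position: [492.3, 35.2, 84.2]
tool_rot: [-0.586, -3.086, 0.002]
ft_force: [3.5, 0.2, -3.4]
opening: 0.505
grasp_force: 51.5
```

Call:
arm_command --increments '[{"x":0,"y":0,"z":0.003,"rx":0,"ry":0,"rz":0},{"x":0,"y":0,"z":0,"rx":0,"ry":0,"rz":0},{"x":0,"y":0,"z":0,"rx":0,"ry":0,"rz":0}]'

```text
time_s: 19.8
position: [492.3, 35.5, 83.9]
tool_rot: [-0.585, -3.086, 0.001]
ft_force: [0.9, -1.4, -0.8]
opening: 0.509
grasp_force: 51.8
```

Call:
arm_command --increments '[{"x":0,"y":0,"z":0.003,"rx":0,"ry":0,"rz":0},{"x":0,"y":0,"z":0,"rx":0,"ry":0,"rz":0},{"x":0,"y":0,"z":0,"rx":0,"ry":0,"rz":0}]'

```text
time_s: 20.18
position: [492.4, 35.6, 83.5]
tool_rot: [-0.585, -3.086, 0.001]
ft_force: [-0.6, -1.0, 2.1]
opening: 0.503
grasp_force: 52.0
```

The side force is gone and the cushion is pushing back, about 35 mm after first touch, so the ball should be out. I push slightly further, release and look.

Call:
arm_command --increments '[{"x":0,"y":0,"z":0.002,"rx":0,"ry":0,"rz":0},{"x":0,"y":0,"z":0,"rx":0,"ry":0,"rz":0},{"x":0,"y":0,"z":0,"rx":0,"ry":0,"rz":0}]'

```text
time_s: 20.55
position: [492.6, 35.7, 83.2]
tool_rot: [-0.585, -3.086, 0.0]
ft_force: [-2.0, -1.7, 3.3]
opening: 0.507
grasp_force: 52.1
```

Call:
arm_command --increments '[{"x":0,"y":0,"z":0,"rx":0,"ry":0,"rz":0},{"x":0,"y":0,"z":0,"rx":0,"ry":0,"rz":0},{"x":0,"y":0,"z":0,"rx":0,"ry":0,"rz":0},{"x":0,"y":0,"z":0,"rx":0,"ry":0,"rz":0}]' --hand 70

```text
time_s: 21.05
position: [492.9, 35.7, 83.1]
tool_rot: [0.585, 3.087, 0.0]
ft_force: [0.5, -0.6, -0.4]
opening: 0.815
grasp_force: 0.0
```

Call:
arm_command --increments '[{"x":0,"y":0,"z":-0.05,"rx":0,"ry":0,"rz":0},{"x":0,"y":0,"z":-0.1,"rx":0,"ry":0,"rz":0},{"x":0,"y":0,"z":-0.15,"rx":0,"ry":0,"rz":0},{"x":0,"y":0,"z":-0.2,"rx":0,"ry":0,"rz":0},{"x":0,"y":0,"z":-0.15,"rx":0,"ry":0,"rz":0},{"x":-0.1,"y":0,"z":-0.1,"rx":0,"ry":0,"rz":0},{"x":-0.2,"y":0,"z":0,"rx":0,"ry":0,"rz":0},{"x":-0.15,"y":0,"z":0,"rx":0,"ry":0,"rz":0},{"x":0,"y":0,"z":0,"rx":0,"ry":0,"rz":0}]'

```text
time_s: 22.18
position: [557.0, 10.4, 196.7]
tool_rot: [0.586, 3.084, 0.0]
ft_force: [0.5, -1.1, -0.8]
opening: 0.818
grasp_force: 0.0
```

```bash
python3 - <<'E'
from h import *
i=r.camera_info("wrist");im=r.camera("wrist");sc=r.camera("scene")
q=proj("wrist",[492.4,35.4,95],i)[0].astype(int);p=proj("scene",[492.4,35.4,90])[0].astype(int);print(q,p)
a=cv2.resize(im[max(q[0]-55,0):max(q[0]-55,0)+110,q[1]-55:q[1]+55],(380,380),interpolation=cv2.INTER_CUBIC)
b=cv2.resize(sc[p[0]-30:p[0]+30,p[1]-30:p[1]+30],(380,380),interpolation=cv2.INTER_CUBIC)
cv2.imwrite("pics/c6.png",np.hstack([a,b])[:,:,::-1]); s=r.read_state();print(s["position"],s["time_s"],s["ft_force"])
E
```

```text
[121 315] [161 322]
[555.02117679  11.09620418 196.10741511] 22.275 [0.223371   0.08492301 0.07218955]
```

View pics/c6.png

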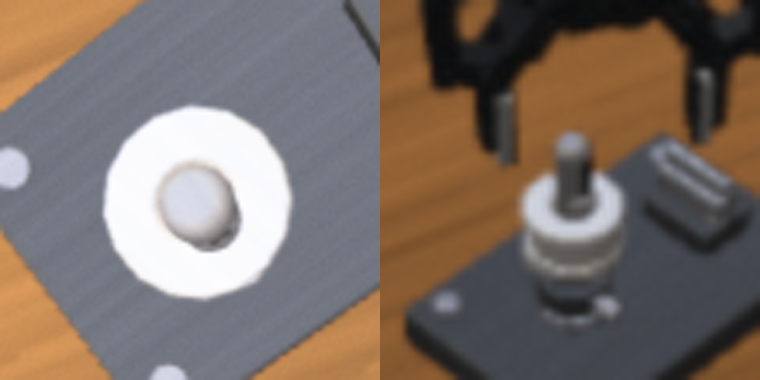

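The wrist crop shows the collar seated concentric on the post. The scene crop shows the ball out above the collar's top face, at (578,203) in the crop. The force trace agrees, so I hand in.

```bash
python3 -c "
from station import r
print(r.sign_off())"
```

```text
the job is handed in; nothing more can be done
None
```

The aluminium collar is on the guide post, pressed past the ball and let go at about 22 s. The force trace and the last pictures show the ball out above it; the highest upward force read at the end of a move was about 4 N. I handed the job in, but no verdict came back.

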